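# Fold down the row of hold-down tabs on a controller housing

## Task

Run your shut fingertips lightly along the curved row of five small steel tabs on the rim of the round black housing, from the tab next to the grey plug block to the far end, so that they fold down in that order and all lie flat. Leave the single wide flap standing open, do not grasp, lift or push away the housing, and leave the relay on its board and the things around it alone.

Things in the scene. Friction and masses are not known exactly. Their poses are not given: they have to be found in the camera images.
- housing: Loose round black housing, 230 mm across, 30 mm high, 0.95 kg; origin at the centre of its underside, z up. On its flat top a green board (136 mm across) with parts up to 22 mm high, all within 68 mm of the axis. On the bare rim: five tabs, a flap, and a grey plug block (46 mm along the rim, 26 deep, 20 high) centred 96 mm from the axis, 0.85 rad clockwise (from above) of tab 1's hinge
- tab1_hinge (a point): Point on the hinge of small tab 1 (the first, next to the plug block), mid-width, level with the top face of the closed tabs (32 mm above the table), fixed to the housing. Hinges 1 to 5 lie 88 mm from the housing's axis, 0.40 rad (35 mm) apart, counter-clockwise seen from above.
- tab1 (a joint): Angle of small tab 1: 0 = flat on the housing, 0.6 to 1.0 rad at the start (free end up), stop at 1.2; it stays where it is left and takes about 0.3 N at the free end
- tab2_hinge (a point): Point on the hinge of small tab 2 (the second), mid-width, level with the top face of the closed tabs (32 mm above the table), fixed to the housing. Each tab is a flat steel leaf 26 mm long, 18 mm wide, 2 mm thick. From its hinge it runs counter-clockwise (from above) along the tangent towards the next tab, free end up.
- tab2 (a joint): Angle of small tab 2: 0 = flat on the housing, 0.6 to 1.0 rad at the start (free end up), stop at 1.2; it stays where it is left and takes about 0.3 N at the free end
- tab3_hinge (a point): Point on the hinge of small tab 3 (the third), mid-width, level with the top face of the closed tabs (32 mm above the table), fixed to the housing. Fingertips moving counter-clockwise (from above) 2 to 3 mm above the closed tabs' top face meet each leaf near its hinge and fold it down; lower than about 0.5 mm they jam at the hinges and push the housing along.
- tab3 (a joint): Angle of small tab 3: 0 = flat on the housing, 0.6 to 1.0 rad at the start (free end up), stop at 1.2; it stays where it is left and takes about 0.3 N at the free end
- tab4_hinge (a point): Point on the hinge of small tab 4 (the fourth), mid-width, level with the top face of the closed tabs (32 mm above the table), fixed to the housing.
- tab4 (a joint): Angle of small tab 4: 0 = flat on the housing, 0.6 to 1.0 rad at the start (free end up), stop at 1.2; it stays where it is left and takes about 0.3 N at the free end
- tab5_hinge (a point): Point on the hinge of small tab 5 (the last, farthest along from the plug block), mid-width, level with the top face of the closed tabs (32 mm above the table), fixed to the housing.
- tab5 (a joint): Angle of small tab 5: 0 = flat on the housing, 0.6 to 1.0 rad at the start (free end up), stop at 1.2; it stays where it is left and takes about 0.3 N at the free end
- flap_hinge (a point): Point on the hinge line of the single wide steel flap (36 mm long, 40 mm wide) on the rim, 88 mm from the axis, 3.5 rad counter-clockwise of tab 1's hinge; like the tabs it runs counter-clockwise from there; it is to stay open
- flap (a joint): Angle of the wide flap: 0 = flat, about 0.75 to 1.0 at the start (open); stays where it is left
- relay: Loose black relay, 22 x 22 x 20 mm, standing on the circuit board; origin under its centre; bystander on the work
- enclosure: Open black box 110 x 90 x 55 mm; bystander on the table, origin at its underside
- meter: Yellow multimeter lying flat, 140 x 75 x 42 mm; bystander on the table, origin at its underside
- driver: Screwdriver lying on the table; bystander on the table, origin at its underside
- socket: Upright steel socket, 28 mm across, 32 mm high; bystander on the table, origin at its underside
- cleaner: Can, 54 mm across, 150 mm high; bystander on the table, origin at its underside
- brush: Brush lying on the table; bystander on the table, origin at its underside
- tape: Black tape measure about 70 mm across, 30 mm high; bystander on the table, origin at its underside
Mind the look-alikes: they are no part of the job. There is more than one size of the housing; the job needs the larger.

How it is judged (in metres and radians):
On the way, in this order (a step that is already met when the one before it is completed fails the run):
1. the tab next to the plug is flat, the last three still up (value of joint tab1 below 0.2 rad and value of joint each of tab3, tab4, tab5 above 0.35 rad), for 0.04 s.
2. the first three tabs are flat, the last still up (value of joint each of tab1, tab2, tab3 below 0.2 rad and value of joint tab5 above 0.35 rad), for 0.04 s.
At the end, for the whole second after the job is handed in: All five small tabs are within 0.2 rad of flat, the wide flap is still open (above 0.5 rad), and the housing is at rest on the table within 25 mm of its first place (value of joint each of tab1, tab2, tab3, tab4, tab5 below 0.2 rad and value of joint flap above 0.5 rad and linear speed of housing below 0.01 m/s and height (world z) of housing below 0.008 m and distance of housing from where it was at the start of the episode below 0.025 m); the robot touches nothing.
It fails at once if a tab folded down before the one ahead of it in the row ((value of joint tab2 below 0.2 rad and value of joint tab1 above 0.35 rad) or (value of joint tab3 below 0.2 rad and value of joint tab2 above 0.35 rad) or (value of joint tab4 below 0.2 rad and value of joint tab3 above 0.35 rad) or (value of joint tab5 below 0.2 rad and value of joint tab4 above 0.35 rad)).
It fails at once if the wide flap pushed down below 0.5 rad (value of joint flap below 0.5 rad).
It fails at once if the housing lifted 8 mm, tipped, or pushed more than 25 mm from its place (height (world z) of housing above 0.008 m or angle between housing's own z axis and vertical above 0.08 rad or distance of housing from where it was at the start of the episode above 0.025 m).
It fails at once if more than 30 N on the housing or its tabs: not a light touch (contact force between any of the arm, the fingers and housing above 30 N).
It fails at once if the relay touched or moved more than 40 mm, or another bystander moved more than 20 mm (contact force between the fingers and relay above 0.5 N or distance of relay from where it was at the start of the episode above 0.04 m or distance of any of enclosure, meter, driver, socket, cleaner, brush, tape from where it was at the start of the episode above 0.02 m).
It also fails if it takes over 48 s, if anything falls off the work surface, if the arm or the gripper's body presses on something with over 40 N, if the wrist force passes 120 N, or if a joint passes its speed limit or range.

## Robot

A 6-joint arm with a two-finger parallel gripper is mounted at the origin on the work surface. World frame = base frame: x ahead of the robot, y to its left, z up, the work surface at z = 0. Lengths are in mm, angles in rad, forces in N, time in s.
With the tool pointing down it reaches from about 425 to 950 mm from the base axis. Payload 3.5 kg.
Tool frame: the origin (TCP) lies between the finger pads; the fingertips stand 14 mm ahead of it and the grasp point (between the pads) lies 5 mm behind it; z points along the fingers, y is the line along which they close (so a half turn about z gives the same grasp; the last joint's range is limited). The gripper opens to 85 mm and grips with 20 to 120 N. Pads are 22 mm wide; open, the fingers measure 114 mm over their backs; the gripper's body (76 mm by 85 mm) begins 54 mm behind the grasp point. The pads swing forward as they close: fully open they stand 13 mm farther back than shut.
Start: joints at [0.976, 0.286, 1.577, -0, 1.279, -0.15], TCP at [290.4, 609.322, 245.325] pointing down, gripper open.
Joint ranges: [-2.77, 2.77], [-0.9, 2.22], [0.21, 2.48], [-1.53, 4.67], [0.24, 2.81], [-2.84, 2.84]. Speed limits (rad/s): [2.79, 2.79, 3.14, 3.14, 3.14, 3.14].

## Interface

Orientations are given as a 3x3 rotation matrix whose columns are the frame's x, y, z axes.
In Python, from bench import get_state, vision, arm gives the robot as it stands. The module is installed in compiled form; this text tells all that it offers.
- The arm moves only by the shell command python3 -m crank 'ROWS'. ROWS is JSON, a list that holds one entry, the list of rows, each a list of 5 numbers: the gripper command: -1 is fully open, 1 is shut, values between are in proportion, then the shift along the world's x, y, z in m, then the turn about the world's z in rad. A call has 1 to 20 rows; each row is the pose to reach, as a shift and turn from the pose commanded when the call began; what a row does not reach only later rows make up. A row lasts 1/12 s, in which the tool goes at most 41.7 mm and 7.16 degrees, less where a joint would pass 70% of its speed; a pose out of reach is approached as far as the arm can. A call with a gripper value outside its range is refused whole. The fingers move at their own pace and stop on an object; the grip force is fixed at half the most. Time passes only in rows, so rows that repeat a pose let the fingers close. It gives the time, the measured TCP pose, the force, the opening and the grip force at its end, in the units of the state.
- get_state(): the state, without advancing time (a new reading comes with each control period).
- vision.grab_frame(name): name is "side" or "top"; returns a dict with "color" (384x512x3 uint8, red, green, blue), "K" (3x3 intrinsics, pixels), "camera_from_world" (4x4, takes a point from world to camera coordinates). Camera axes: x right, y up, looking along -z (the intrinsics and any distortion apply to the point x, -y, -z); pixel columns grow to the right and rows downward; lengths in mm; the calibration is good to about 2 mm. A picture is of the moment at which its call begins. There is no depth.
- arm.close_job(): hands the job in; it is judged then, once.
The state is a dict: "clock": time; "q": joint angles; "qd": joint speeds; "joint_torque": joint torques, N m; "tcp_pos": TCP position; "tool_rot": TCP orientation; "force": force on the tool from outside, world axes, zero at the start; "wrist_torque": the same for the moment, N m; "gripper_width": finger opening in mm; "grip_force": force on a finger pad.
Only numpy, scipy, OpenCV 4.12 (cv2) and the standard library are available. Lean on these libraries where they do the work, as an engineer would, in place of code of your own. Each camera call takes 0.05 s, during which the arm holds its last target. There are 200 camera calls.

## Working session

There is one attempt and no reset: what is moved stays moved. The work goes in short steps, Python scripts to look and compute and a shell command to move; the robot and the scene stay as the last step left them, time stands still between calls to the robot, and variables do not carry over. Pictures are saved under pics/ and viewed, at most 10 in all, crops included, and the job is handed in when it is done.

```bash
mkdir -p pics; python3 - <<'E'
from bench import get_state, vision
import cv2,numpy as np,pickle
fr={}
for n in("top","side"):
    f=vision.grab_frame(n);fr[n]=f
    cv2.imwrite(f"pics/{n}0.png",cv2.cvtColor(f["color"],cv2.COLOR_RGB2BGR))
    print(n,f.keys(),f["K"],np.round(f["camera_from_world"],3).tolist())
pickle.dump(fr,open("f0.pkl","wb"))
s=get_state();print(s["clock"],s["tool_rot"],s["gripper_width"])
E
```

```text
top dict_keys(['color', 'K', 'camera_from_world']) [[370.43468291   0.         254.36268136]
 [  0.         370.43468291 197.78808797]
 [  0.           0.           1.        ]] [[0.01, -1.0, -0.008, -32.08], [0.989, 0.009, 0.147, -533.947], [-0.147, -0.009, 0.989, -993.93], [0.0, 0.0, 0.0, 1.0]]
side dict_keys(['color', 'K', 'camera_from_world']) [[403.89353603   0.         256.07415333]
 [  0.         403.89353603 191.95015847]
 [  0.           0.           1.        ]] [[-0.903, -0.43, 0.01, 470.864], [0.336, -0.691, 0.64, -237.873], [-0.269, 0.581, 0.768, -917.531], [0.0, 0.0, 0.0, 1.0]]
0.1 [[-9.02696397e-01  4.30276154e-01 -1.28290402e-03]
 [ 4.30277912e-01  9.02694588e-01 -1.84374511e-03]
 [ 3.64750960e-04 -2.21634733e-03 -9.99997477e-01]] 85.3292909527285
```

View pics/top0.png

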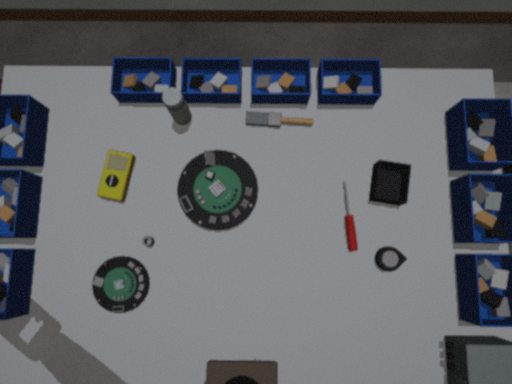

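View pics/side0.png

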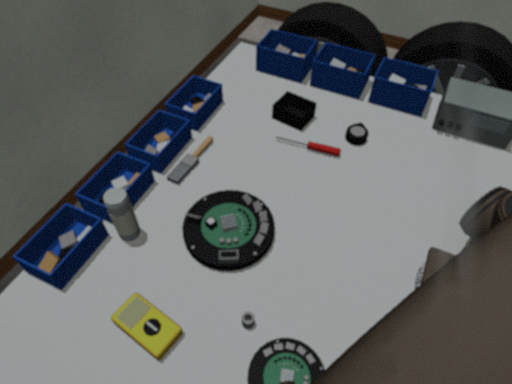

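Two candidates: the round housing at top-view (218,190), about 80 px across, and a smaller one at (121,284), about 56 px across. The first is the larger, so it should be the job's housing. I'll confirm that in an enlarged crop.

```bash
cat > h.py <<'E'
import numpy as np,cv2
def proj(f,P):
    T=f["camera_from_world"];c=np.atleast_2d(P)@T[:3,:3].T+T[:3,3]
    c=c*[1,-1,-1];u=c@f["K"].T;return u[:,:2]/u[:,2:]
def ray(f,uv,z):
    T=f["camera_from_world"];R,t=T[:3,:3],T[:3,3]
    d=np.linalg.inv(f["K"])@[uv[0],uv[1],1];d=R.T@(d*[1,-1,-1]);o=-R.T@t
    return o+d*(z-o[2])/d[2]
E
python3 - <<'E'
import pickle,cv2,numpy as np
from h import *
fr=pickle.load(open("f0.pkl","rb"))
def crop(f,x,y,w,s): return cv2.resize(cv2.cvtColor(f["color"],4)[y:y+w,x:x+w],None,fx=s,fy=s,interpolation=cv2.INTER_CUBIC)
im=np.hstack([crop(fr["top"],170,143,96,4.1),crop(fr["side"],180,182,98,4.02)[:393,:393]])
im=cv2.convertScaleAbs(im,alpha=1.7);cv2.imwrite("pics/c0.png",im);print(im.shape)
c=ray(fr["top"],(218,190),30);print(c, proj(fr["side"],c), ray(fr["top"],(258,190),30)-c)
E
```

```text
Traceback (most recent call last):
ValueError: all the input array dimensions except for the concatenation axis must match exactly, but along dimension 0, the array at index 0 has size 394 and the array at index 1 has size 393
```

```bash
python3 - <<'E'
import pickle,cv2,numpy as np
from h import *
fr=pickle.load(open("f0.pkl","rb"))
def crop(f,x,y,w): return cv2.resize(cv2.cvtColor(f["color"],4)[y:y+w,x:x+w],(400,400),interpolation=cv2.INTER_CUBIC)
im=np.hstack([crop(fr["top"],168,140,100),crop(fr["side"],180,180,100)])
im=cv2.convertScaleAbs(im,alpha=1.7);cv2.imwrite("pics/c0.png",im)
# silhouette fit: hull of projected cylinder vs table/housing boundary
from scipy.optimize import least_squares
def mask(f,c):
    g=f["color"].astype(int);m=(g.min(2)<95).astype(np.uint8)
    n,l,s,_=cv2.connectedComponentsWithStats(m);k=l[c[1],c[0]];
    return (l==k).astype(np.uint8),s[k]
a=np.linspace(0,2*np.pi,90)
def hull(f,x,y):
    P=np.vstack([np.c_[x+115*np.cos(a),y+115*np.sin(a),0*a+z] for z in(0,30)])
    return cv2.convexHull(proj(f,P).astype(np.float32))
for n,c in(("top",(185,192)),("side",(190,232))):
    m,s=mask(fr[n],c);print(n,s)
    cn=max(cv2.findContours(m,cv2.RETR_EXTERNAL,cv2.CHAIN_APPROX_NONE)[0],key=len)[:,0].astype(float)
    r=least_squares(lambda p:[cv2.pointPolygonTest(hull(fr[n],*p),tuple(q),True) for q in cn],ray(fr[n],(218,190) if n=="top" else (228,230),15)[:2],loss="soft_l1",diff_step=1e-3)
    print(r.x,np.std(r.fun),np.mean(r.fun))
E
```

```text
top [ 177  150   81   81 4921]
[559.5394323   78.76394349] 0.34270603097471564 0.5243945595334959
side [ 183  190   92   82 5530]
[562.166378    73.69298148] 0.4650433981413929 0.9413149769167434
```

View pics/c0.png

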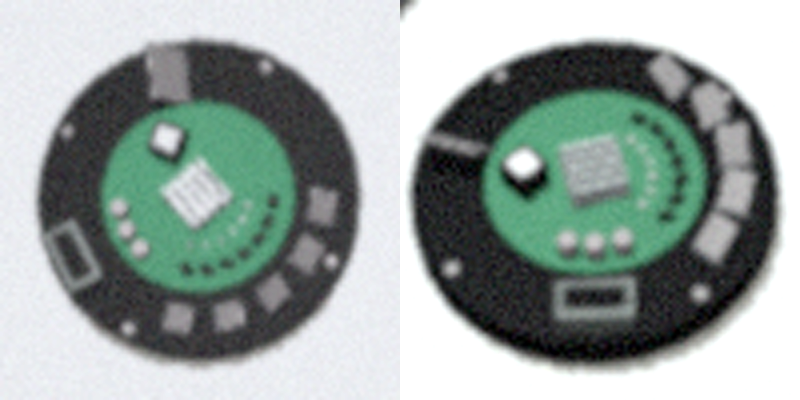

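The crop confirms the larger one: diameter fits 230 mm. In it, the plug block is at crop (72,256). The five tabs run counter-clockwise (179,319), (229,315), (274,292), (306,252), (322,205), and the wide flap is at (168,72). Next I fit the pose and plan the arc.

```bash
python3 - <<'E'
import pickle,numpy as np
from h import *
from bench import get_state
from scipy.optimize import least_squares
fr=pickle.load(open("f0.pkl","rb"))
tp=np.array([(179,319),(229,315),(274,292),(306,252),(322,205)])/4+[168,140]-.4
sp=np.array([(316,238),(338,190),(332,143),(311,104),(268,74)])/4+180-.4
def tabs(x,y,t,a):
    th=t+.4*np.arange(5)
    return np.c_[x+88*np.cos(th)-13*np.cos(a)*np.sin(th),y+88*np.sin(th)+13*np.cos(a)*np.cos(th),32+13*np.sin(a)]
def plug(x,y,t): return np.array([[x+96*np.cos(t-.85),y+96*np.sin(t-.85),50]])
def res(p):
    x,y,t=p[:3];T=tabs(x,y,t,p[3:])
    return np.r_[(proj(fr["top"],T)-tp).ravel(),(proj(fr["side"],T)-sp).ravel(),(proj(fr["top"],plug(x,y,t))-[186,204]).ravel(),(p[:2]-[560.5,76.8])/2.,(p[3:]-.8)/.2]
r=least_squares(res,[560,77,np.pi]+[.8]*5);print(np.round(r.x,3));print(np.round(r.fun,1))
x,y,t=r.x[:3];s=get_state();p=s["tcp_pos"];R=s["tool_rot"];print(p,s["q"])
ax=np.arctan2(R[1,0],R[0,0]);print("tool x ang",ax)
for f in np.r_[-.32:1.9:.1]:
    q=np.array([x+88*np.cos(t+f),y+88*np.sin(t+f)]);print(round(f,2),np.round(q-p[:2],1),np.round(np.linalg.norm(q)),"turn",np.round((t+f-ax+np.pi/2)%np.pi-np.pi/2,3))
for uv in((182,122),(178,95)):print("can",ray(fr["top"],uv,0 if uv[1]>100 else 150))
E
```

```text
[560.975  77.58    2.933   0.865   0.849   0.853   0.874   0.84 ]
[ 0.4 -0.2  0.6 -0.2  0.7 -0.3  0.8  0.1  0.5 -0.2  0.2  0.2 -0.3  0.8
  0.4  0.9 -0.4  0.5  0.1  0.8  0.1 -0.1  0.2  0.4  0.3  0.2  0.3  0.4
  0.2]
[290.05874185 608.85479138 244.04008423] [ 9.76020957e-01  2.87132272e-01  1.57804650e+00  3.08096576e-05
  1.27865985e+00 -1.49984025e-01]
tool x ang 2.6967919985122446
-0.32 [ 194.9 -486.9] 500.0 turn -0.083
-0.22 [ 190.9 -494.7] 494.0 turn 0.017
-0.12 [ 187.6 -502.9] 489.0 turn 0.117
-0.02 [ 185.2 -511.4] 485.0 turn 0.217
0.08 [ 183.6 -520. ] 482.0 turn 0.317
0.18 [ 183.  -528.8] 480.0 turn 0.417
0.28 [ 183.1 -537.6] 479.0 turn 0.517
0.38 [ 184.2 -546.3] 478.0 turn 0.617
0.48 [ 186.1 -554.9] 479.0 turn 0.717
0.58 [ 188.9 -563.2] 481.0 turn 0.817
0.68 [ 192.5 -571.3] 484.0 turn 0.917
0.78 [ 196.9 -578.9] 488.0 turn 1.017
0.88 [ 202. -586.] 493.0 turn 1.117
0.98 [ 207.9 -592.6] 498.0 turn 1.217
1.08 [ 214.3 -598.6] 504.0 turn 1.317
1.18 [ 221.3 -604. ] 511.0 turn 1.417
1.28 [ 228.8 -608.5] 519.0 turn 1.517
1.38 [ 236.7 -612.4] 527.0 turn -1.525
1.48 [ 245.  -615.4] 535.0 turn -1.425
1.58 [ 253.5 -617.5] 544.0 turn -1.325
1.68 [ 262.2 -618.8] 552.0 turn -1.225
1.78 [ 271.  -619.3] 561.0 turn -1.125
1.88 [ 279.8 -618.8] 570.0 turn -1.025
can [767.34093716 192.4900466    0.        ]
can [786.00151439 173.4199327  150.        ]
```

```bash
python3 -m crank '[[[1,0.04,-0.1,0,-0.3],[1,0.08,-0.2,0,-0.6],[1,0.12,-0.3,0,-0.9],[1,0.16,-0.4,0,-1.2],[1,0.195,-0.487,0,-1.6],[1,0.195,-0.487,0,-1.6],[1,0.195,-0.487,0,-1.6],[1,0.195,-0.487,0,-1.6],[1,0.195,-0.487,0,-1.6],[1,0.195,-0.487,0,-1.6],[1,0.195,-0.487,0,-1.6],[1,0.195,-0.487,0,-1.6],[1,0.195,-0.487,0,-1.6],[1,0.195,-0.487,0,-1.6],[1,0.195,-0.487,0,-1.6],[1,0.195,-0.487,0,-1.6]]]'
python3 -m crank '[[[1,0,0,-0.04,-1.6],[1,0,0,-0.08,-1.62],[1,0,0,-0.12,-1.62],[1,0,0,-0.12,-1.62],[1,0,0,-0.12,-1.62],[1,0,0,-0.12,-1.62],[1,0,0,-0.12,-1.62],[1,0,0,-0.12,-1.62],[1,0,0,-0.12,-1.62],[1,0,0,-0.12,-1.62],[1,0,0,-0.12,-1.62],[1,0,0,-0.12,-1.62],[1,0,0,-0.12,-1.62],[1,0,0,-0.12,-1.62],[1,0,0,-0.12,-1.62],[1,0,0,-0.12,-1.62]]]'
python3 -c "
from bench import get_state as g,vision;import numpy as np,cv2
f=vision.grab_frame('side');cv2.imwrite('pics/s1.png',cv2.resize(cv2.cvtColor(f['color'],4)[140:300,150:340],(760,600),interpolation=2))
s=g();R=s['tool_rot'];print(s['tcp_pos'],np.arctan2(R[1,0],R[0,0]),R[:,2],s['q'],s['gripper_width'])"
```

```text
clock: 1.43
tcp_pos: [485.0, 122.7, 244.9]
tool_rot: [[0.456, 0.89, -0.001], [0.89, -0.456, 0.0], [-0.0, -0.001, -1.0]]
force: [0.1, 0.1, 0.0]
gripper_width: -0.4
grip_force: 0.0
clock: 2.77
tcp_pos: [485.1, 123.2, 125.3]
tool_rot: [[0.868, -0.496, -0.0], [-0.496, -0.868, 0.0], [-0.0, 0.0, -1.0]]
force: [0.6, -0.2, -0.7]
gripper_width: 0.1
grip_force: 0.0
[485.12802516 122.98371531 125.27770261] -0.5197113634575784 [-1.51046964e-04  4.31321054e-05 -9.99999988e-01] [4.52531200e-02 3.76983485e-02 2.09489189e+00 5.89817247e-05
 1.00915136e+00 2.13572939e+00] -0.020716557097827333
```

View pics/s1.png

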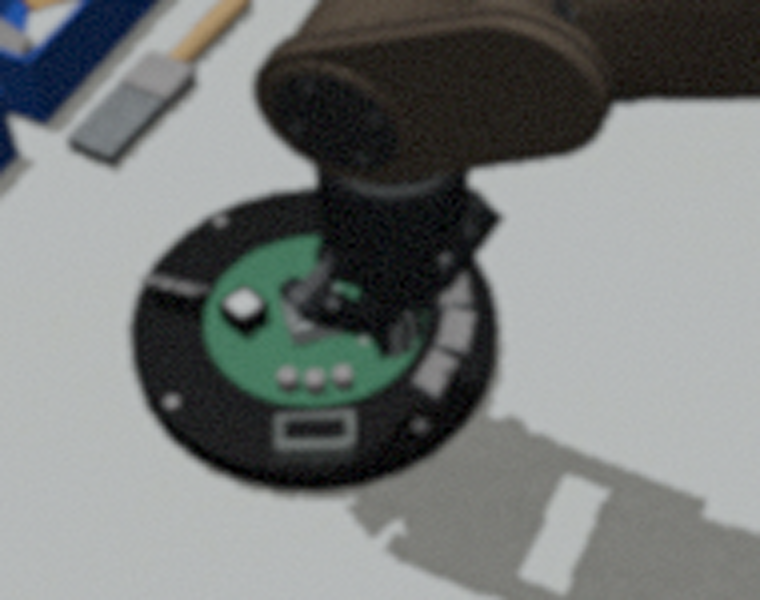

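The shut tips hang above the rim gap between the plug and tab 1 (about (400,345) in this crop), with all tabs and the flap still standing. Next I lower them.

```bash
python3 -m crank '[[[1,0,0,-0.03,0],[1,0,0,-0.05,0],[1,0,0,-0.06,0],[1,0,0,-0.067,0],[1,0,0,-0.07,0],[1,0,0,-0.07,0],[1,0,0,-0.07,0]]]'
python3 -c "
from bench import get_state as g,vision;import numpy as np,cv2
F=[cv2.cvtColor(vision.grab_frame(n)['color'],4) for n in('side','top')]
cv2.imwrite('pics/s2.png',np.hstack([cv2.resize(F[0][185:285,180:280],(400,400),interpolation=2),cv2.resize(F[1][140:240,168:268],(400,400),interpolation=2)]))
s=g();print(s['tcp_pos'],s['force'])"
```

```text
clock: 3.4
tcp_pos: [486.2, 122.4, 56.2]
tool_rot: [[0.866, -0.499, 0.002], [-0.499, -0.866, 0.0], [0.001, -0.001, -1.0]]
force: [-0.3, -0.4, -0.4]
gripper_width: 0.1
grip_force: 0.0
[486.36355122 122.36977335  56.4713285 ] [-0.47688231 -0.11350405  0.01478631]
```

View pics/s2.png

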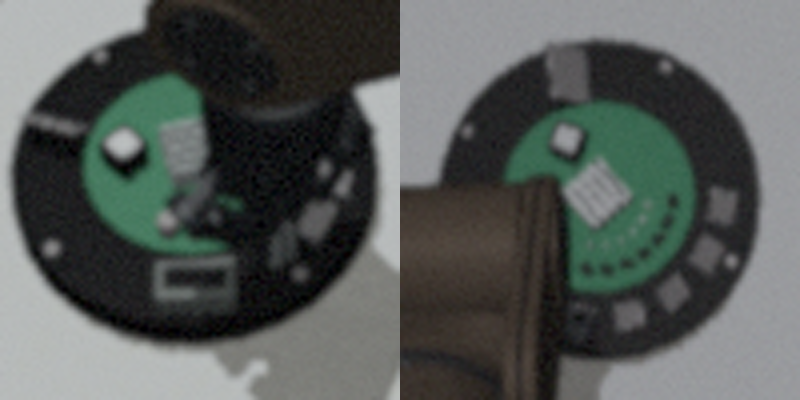

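The tips are low over the rim between the plug and tab 1 (left crop about (285,245)); nothing is touched and force is about 0. I'll lower to sweep height and check.

```bash
python3 -m crank '[[[1,0,0,-0.004,0],[1,0,0,-0.006,0],[1,0,0,-0.006,0],[1,0,0,-0.006,0],[1,0,0,-0.006,0],[1,0,0,-0.006,0]]]'
python3 -c "
from bench import get_state as g,vision
for i in range(4):
  vision.grab_frame('side');s=g();print(s['tcp_pos'],s['force'])"
```

```text
clock: 4.0
tcp_pos: [485.5, 122.3, 49.4]
tool_rot: [[0.866, -0.5, 0.0], [-0.5, -0.866, 0.0], [0.0, -0.0, -1.0]]
force: [0.2, 0.0, -0.1]
gripper_width: -0.0
grip_force: 0.0
[485.47126333 122.33439129  49.39641097] [-0.65364452 -0.27245318 -0.83088203]
[485.47438582 122.32302124  49.38924422] [0.42785023 0.44334561 0.47891511]
[485.45228821 122.34683222  49.38181349] [ 0.31689323 -0.17962299  0.24673523]
[485.42656428 122.33273005  49.36371307] [ 0.0848774   0.15818927 -0.08291975]
```

```bash
python3 -m crank '[[[1,0,0,-0.001,0],[1,0,0,-0.001,0],[1,-0.002,-0.0038,-0.001,0.05],[1,-0.004,-0.0078,-0.001,0.1],[1,-0.0057,-0.0119,-0.001,0.15],[1,-0.0073,-0.016,-0.001,0.2],[1,-0.0086,-0.0202,-0.001,0.25],[1,-0.0097,-0.0245,-0.001,0.3],[1,-0.0106,-0.0288,-0.001,0.35],[1,-0.0113,-0.0331,-0.001,0.4],[1,-0.0117,-0.0375,-0.001,0.45],[1,-0.0119,-0.0419,-0.001,0.5],[1,-0.0119,-0.0419,-0.001,0.5]]]'
python3 -c "
from bench import get_state as g,vision;import numpy as np,cv2
F=[cv2.cvtColor(vision.grab_frame(n)['color'],4) for n in('side','top')]
cv2.imwrite('pics/s3.png',np.hstack([cv2.resize(F[0][185:285,180:280],(400,400),interpolation=2),cv2.resize(F[1][140:240,168:268],(400,400),interpolation=2)]))
s=g();print(s['tcp_pos'],s['force'])"
```

```text
clock: 5.28
tcp_pos: [473.6, 80.0, 48.4]
tool_rot: [[1.0, -0.023, 0.0], [-0.023, -1.0, -0.0], [0.0, 0.0, -1.0]]
force: [-0.2, -0.3, 0.0]
gripper_width: -0.1
grip_force: 0.1
[473.53167346  80.37092242  48.33362861] [-0.28860368 -0.74456481  0.97514387]
```

View pics/s3.png

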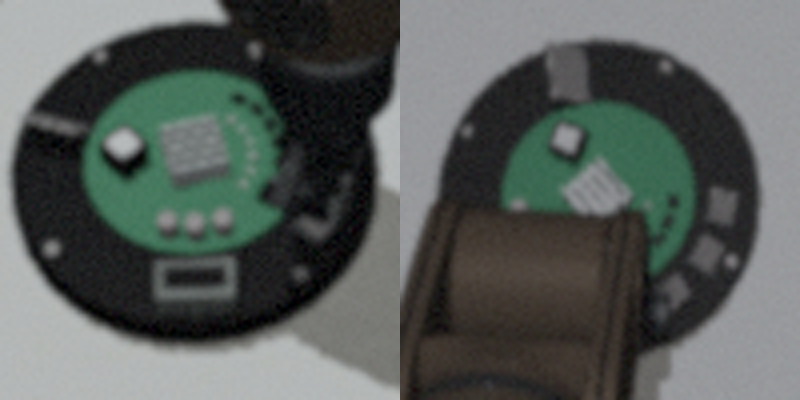

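The housing hasn't moved and force is about 0. Tab 1 lies under the fingers, and tabs 3–5 (right crop (675,292), (708,250), (722,205)) and the flap are still up. Continuing past tabs 2 and 3.

```bash
python3 -m crank '[[[1,0,-0.0044,0,0.05],[1,0.0001,-0.0088,0,0.1],[1,0.0005,-0.0131,0,0.15],[1,0.0012,-0.0175,0,0.2],[1,0.002,-0.0218,0,0.25],[1,0.0031,-0.0261,0,0.3],[1,0.0044,-0.0303,0,0.35],[1,0.0059,-0.0344,0,0.4],[1,0.0076,-0.0385,0,0.45],[1,0.0095,-0.0425,0,0.5],[1,0.0116,-0.0464,0,0.55],[1,0.0139,-0.0501,0,0.6],[1,0.0164,-0.0538,0,0.65],[1,0.019,-0.0572,0,0.7],[1,0.0219,-0.0606,0,0.75],[1,0.0249,-0.0638,0,0.8],[1,0.0249,-0.0638,0,0.8]]]'
python3 -c "
from bench import get_state as g,vision;import numpy as np,cv2
F=[cv2.cvtColor(vision.grab_frame(n)['color'],4) for n in('side','top')]
cv2.imwrite('pics/s4.png',np.hstack([cv2.resize(F[0][185:285,180:280],(400,400),interpolation=2),cv2.resize(F[1][140:240,168:268],(400,400),interpolation=2)]))
s=g();print(s['tcp_pos'],s['force'])"
```

```text
clock: 6.8
tcp_pos: [499.0, 16.4, 48.4]
tool_rot: [[0.713, 0.701, 0.001], [0.701, -0.713, -0.0], [0.0, 0.001, -1.0]]
force: [0.4, 0.7, -0.4]
gripper_width: -0.3
grip_force: 0.0
[498.37070028  16.81881554  48.25877568] [ 0.56663177 -0.77801721  0.33574172]
```

View pics/s4.png

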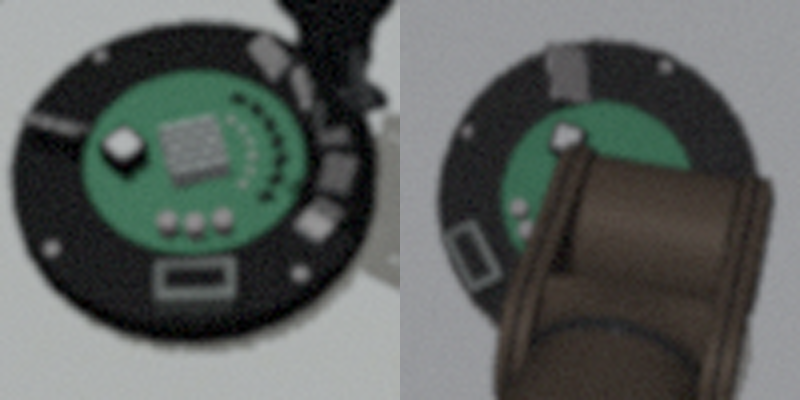

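Tabs 1 and 2 (left crop (320,222), (338,172)) lie flat, the fingers are over tab 3, tabs 4 and 5 are up ((300,88), (268,55)), and the housing is unmoved. Finishing tabs 4 and 5, then lifting.

```bash
python3 -m crank '[[[1,0.0032,-0.003,0,0.05],[1,0.0064,-0.006,0,0.1],[1,0.0099,-0.0088,0,0.15],[1,0.0134,-0.0114,0,0.2],[1,0.0171,-0.0137,0,0.25],[1,0.0209,-0.0159,0,0.3],[1,0.0248,-0.018,0,0.35],[1,0.0288,-0.0198,0,0.4],[1,0.0329,-0.0214,0,0.45],[1,0.0371,-0.0228,0,0.5],[1,0.0413,-0.024,0,0.55],[1,0.0456,-0.0249,0,0.6],[1,0.0499,-0.0257,0,0.65],[1,0.0543,-0.0262,0,0.7],[1,0.0587,-0.0266,0,0.75],[1,0.0631,-0.0267,0,0.8],[1,0.0675,-0.0266,0,0.85],[1,0.0719,-0.0262,0,0.9],[1,0.0719,-0.0262,0,0.9]]]'
python3 -m crank '[[[1,0,0,0.02,0],[1,0,0,0.06,0],[1,0,0,0.1,0],[1,0,-0.03,0.14,0],[1,-0.04,-0.06,0.16,0],[1,-0.05,-0.1,0.16,0],[1,-0.05,-0.14,0.16,0],[1,-0.05,-0.18,0.16,0],[1,-0.05,-0.22,0.16,0],[1,-0.05,-0.25,0.16,0],[1,-0.05,-0.25,0.16,0],[1,-0.05,-0.25,0.16,0],[1,-0.05,-0.25,0.16,0]]]'
python3 -c "
from bench import get_state as g,vision;import numpy as np,cv2
F=[cv2.cvtColor(vision.grab_frame(n)['color'],4) for n in('side','top')]
cv2.imwrite('pics/s5.png',np.hstack([cv2.resize(F[0][185:285,180:280],(400,400),interpolation=2),cv2.resize(F[1][140:240,168:268],(400,400),interpolation=2)]))
s=g();print(s['tcp_pos'],s['force'],s['clock'])"
```

```text
clock: 8.48
tcp_pos: [570.8, -9.3, 48.4]
tool_rot: [[-0.106, 0.994, 0.001], [0.994, 0.106, -0.0], [-0.0, 0.001, -1.0]]
force: [-0.8, -0.1, 0.4]
gripper_width: 0.1
grip_force: 0.0
clock: 9.57
tcp_pos: [519.9, -259.0, 207.7]
tool_rot: [[-0.104, 0.995, -0.001], [0.995, 0.104, 0.001], [0.001, -0.001, -1.0]]
force: [-0.1, 0.5, -0.5]
gripper_width: -0.2
grip_force: 0.0
[ 520.20523451 -258.02950886  207.955748  ] [0.61802751 1.03685193 0.90664336] 9.6667
```

View pics/s5.png

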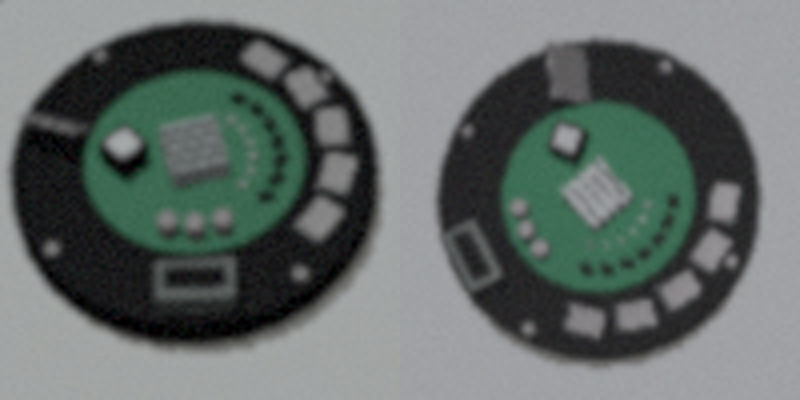

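All five tabs are now uniformly bright and lie flat (right crop (585,320) to (725,200)). The flap still stands at (568,72), and the housing and relay are unmoved. Handing in.

```bash
python3 -c "
from bench import arm;print(arm.close_job())"
```

```text
the job is handed in; nothing more can be done
None
```

The job is handed in: the five tabs were folded down in order from the plug block, and the last pictures show all of them flat, the wide flap open, and the housing and relay where they started; the hand-in returned no verdict.

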